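# Index the filter turret to the green label

### The arm

A 6-joint arm with a two-finger parallel gripper is mounted at the origin on the work surface. World frame = base frame: x ahead of the robot, y to its left, z up, the work surface at z = 0. Lengths are in mm, angles in rad, forces in N, time in s.
With the tool pointing down it reaches from about 375 to 825 mm from the base axis. Payload 5.5 kg.
Tool frame: the origin (TCP) lies at the very end of the fingers, on their centre line; the grasp point (between the pads) lies tcp_to_grasp behind it (tcp_to_grasp is the distance from the TCP to the grasp point, in mm); z points along the fingers, y is the line along which they close (so a half turn about z gives the same grasp; the last joint's range is limited). The gripper opens to 85 mm and grips with 20 to 120 N. Pads are 22 mm wide; open, the fingers measure 114 mm over their backs; the gripper's body (76 mm by 85 mm) begins 54 mm behind the grasp point. The pads swing forward as they close: fully open they stand 13 mm farther back than shut.
Start: joints at [1.253, 0.314, -0.047, 1.21, 0, 1.571], TCP at [187.483, 569.952, 231.299] pointing down, gripper open.
Joint ranges: [-2.67, 2.67], [-0.69, 1.73], [-1.03, 1.25], [-2.08, 2.16], [-1.42, 1.45], [-3.14, 3.14]. Speed limits (rad/s): [2.39, 2.39, 3.01, 3.14, 3.14, 3.14].

### API

Orientations are given as a unit quaternion [x, y, z, w].
In Python, from station import * gives the robot as it stands. The module is installed in compiled form; this text tells all that it offers.
- The arm moves only by the tool servo_tool, never from a script. Its argument "rows" is text: rows parted by semicolons, each of 7 numbers parted by spaces: the turn, a rotation vector about the tool's x, y, z scaled (see below), then the shift along the tool's x, y, z scaled (see below), then the closure in counts, from 0 (fully open) to 255 (shut). In form: ax ay az dx dy dz jaw; .... A call has 1 to 10 rows; each row shifts and turns the commanded pose from where the row before left it, along the tool's axes as they then stand; what a row does not reach is not made up. The controller multiplies each number of a shift by 0.02 m and each number of a turn by 5 degrees. A row lasts 1/8 s, in which the tool goes at most 62.5 mm and 10.7 degrees, less where a joint would pass 70% of its speed; a pose out of reach is approached as far as the arm can. A call with a number of a shift or a turn outside -1 to 1 is refused whole. A call with a gripper value outside its range is refused whole. The fingers move at their own pace and stop on an object; "grip_force" is the grip in N (left out, the last holds). Time passes only in rows, so rows that do not move let the fingers close. It gives the time, the measured TCP pose, the force, the opening and the grip force at its end, in the units of the state.
- get_obs(): the state, without advancing time (a new reading comes with each control period).
- camera(name): name is "side" or "top" or "wrist"; returns the picture (480x640x3 uint8, red, green, blue); there is no depth.
- camera_params(name): a dict with "camera_matrix" (3x3 intrinsics, pixels), "rvec" (rotation vector, rad) and "tvec" (3), from world to camera coordinates, as OpenCV has them. Camera axes: x right, y down, z forward; pixel columns grow to the right and rows downward; lengths in mm; the calibration is good to about 2 mm. A picture is of the moment at which its call begins: read the wrist's pose just before it. camera_params takes no time and is no camera call; for the wrist camera it gives the pose at the moment of the call.
- finish_job(): hands the job in; it is judged then, once.
The state is a dict: "t": time; "joints": joint angles; "dq": joint speeds; "effort": joint torques, N m; "eef_pos": TCP position; "eef_rot": TCP orientation; "contact_force": force on the tool from outside, world axes, zero at the start; "wrist_torque": the same for the moment, N m; "gripper_width": finger opening in mm; "grip_force": force on a finger pad.
Only numpy, scipy, OpenCV 4.12 (cv2) and the standard library are available. Lean on these libraries where they do the work, as an engineer would, in place of code of your own. Each camera call takes 0.05 s, during which the arm holds its last target. There are 200 camera calls.

### The job

Turn the filter turret to its green position: with the outside of your closed fingers, gently push the yellow tab that stands up from the black disc, click by click and whichever way round is needed, until the yellow needle points at the green label and rests in its click there, then back away. Only push the tab, never take it between the fingers, do not strain the turret, and leave everything else on the bench where it stands.

Things in the scene. Friction and masses are not known exactly. Their poses are not given: they have to be found in the camera images.
- turret_axis (a point): Centre of the black disc's top face, on the turret's vertical axis, 56 mm above the bench. The flat disc, 136 mm across, sits in a round grey housing (210 mm across, top at 50 mm, on a 235 mm square foot plate) bolted to the bench. A steel hub, 28 mm across, rises 6 mm over the disc. The housing stands in a different place and heading each time.
- turret (a joint): Turn of the disc in rad, anticlockwise from above. Clicks at -0.7, 0, 0.7, 1.4, each with a label: white at 0 (the start), red, green, blue at the others in an order that changes. A push of about 4 N on the tab takes it out of a click; past about half-way it runs on by itself, ahead of the finger, into the next click and stays. Stops lie 0.15 rad beyond the end clicks.
- tab_middle (a point): Centre of the yellow tab, an upright plate on the disc: 30 mm along the radius (38 to 68 mm from the axis), 10 mm thick, 50 mm tall (56 to 106 mm above the bench); this point is 53 mm from the axis, 81 mm above the bench. x points outward, y anticlockwise, z up. Beside the tab a finger may reach down to 64 mm above the bench.
- needle_tip (a point): Tip of the flat yellow needle, fixed on the disc under the tab and in line with it, pointing outward; 88 mm from the axis and 58 mm above the bench, so that it stands over the centre of a label when the turret is in that click.
- label_green: A flat round label, 26 mm across and 3 mm thick, fixed on the grey housing 88 mm from the turret's axis, its underside (the origin) 50 mm above the bench. Bright green: the wanted position.
- label_red: A flat round label, 26 mm across and 3 mm thick, fixed on the grey housing 88 mm from the turret's axis, its underside (the origin) 50 mm above the bench. Red.
- label_blue: A flat round label, 26 mm across and 3 mm thick, fixed on the grey housing 88 mm from the turret's axis, its underside (the origin) 50 mm above the bench. Blue.
- label_white: A flat round label, 26 mm across and 3 mm thick, fixed on the grey housing 88 mm from the turret's axis, its underside (the origin) 50 mm above the bench. White: the starting position, at joint value 0.
- gasket: Bystander: loose copper ring gasket lying flat, 68 mm across, 8 mm high, about 0.2 m from the turret's axis; origin at its centre, underside.
- vial: Bystander: loose amber vial with black cap, 36 mm across, 60 mm tall, about 0.18 m from the turret's axis; origin at the centre of its underside.
- brass_plug: Bystander: loose brass plug, 40 mm across at the foot, 50 mm tall, about 0.16 m from the turret's axis; origin at the centre of its underside.
- wash_bottle: Bystander: loose white wash bottle, 70 mm across, 190 mm tall, at the right of the bench; origin at the centre of its underside.
- flange: Bystander: loose steel flange ring, 90 mm across, 14 mm high, at the left of the bench; origin at its centre, underside.
- screwdriver: Bystander: loose screwdriver with an orange handle, lying at the left of the bench, under 40 mm high.
- bolt_tray: Bystander: loose clear tray of bolts, 120 x 150 mm, 30 mm high, at the right of the bench; origin at the centre of its underside.

How it is judged (in metres and radians):
At the end, for the whole second after the job is handed in: The needle tip is within 10 mm (sideways, about 6 degrees of turn) of the centre of the green label and the turret is at rest; the seven loose bystanders are within 20 mm of where they stood (horizontal distance between needle_tip and label_green below 0.01 m and velocity of joint turret between -0.05 and 0.05 rad/s and distance of each of gasket, vial, brass_plug, wash_bottle, flange, screwdriver, bolt_tray from where it was at the start of the episode below 0.02 m); the robot touches nothing.
It fails at once if The tab is taken between the fingers instead of being pushed with their outside (x of the grasp point in the frame of tab_middle between -0.022 and 0.022 m and y of the grasp point in the frame of tab_middle between -0.008 and 0.008 m and z of the grasp point in the frame of tab_middle below 0.022 m).
It fails at once if The turret is strained: the robot presses on it with more than 30 N (contact force between any of the arm, the fingers and turret above 30 N).
It fails at once if A loose bystander is knocked, lifted or carried more than 20 mm from its place (distance of any of gasket, vial, brass_plug, wash_bottle, flange, screwdriver, bolt_tray from where it was at the start of the episode above 0.02 m).
It also fails if it takes over 45 s, if anything falls off the work surface, if the arm or the gripper's body presses on something with over 40 N, if the wrist force passes 120 N, or if a joint passes its speed limit or range.

## Working session

There is one attempt and no reset: what is moved stays moved. The work goes in short steps, Python scripts to look and compute and a tool call to move; the robot and the scene stay as the last step left them, time stands still between calls to the robot, and variables do not carry over. Pictures are saved under pics/ and viewed, at most 10 in all, crops included, and the job is handed in when it is done.

Besides the shell and the picture viewer there is one more tool, called after "Emit:" as name(argument=value, ...), one argument or row to a line, values as JSON. servo_tool: Moves the arm, as the interface text tells. Shifts and turns lie within -1 to 1; 1 stands for 0.02 m of shift or 5 degrees of turn. Its arguments: {"type":"object","properties":{"rows":{"type":"string"},"grip_force":{"type":"number"}},"required":["rows"]}

```bash
mkdir -p pics
cat > h.py <<'E'
from station import *
import numpy as np, cv2
def ray(name,uv,z,p=None):
    p=p or camera_params(name)
    R=cv2.Rodrigues(np.array(p["rvec"],float))[0]; t=np.array(p["tvec"],float).ravel()
    d=R.T@np.linalg.inv(np.array(p["camera_matrix"],float))@np.array([uv[0],uv[1],1.])
    c=-R.T@t
    return c+d*(z-c[2])/d[2]
def shot(name,f):
    p=camera_params(name); im=camera(name); cv2.imwrite("pics/"+f,im[:,:,::-1]); return im,p
E
python3 - <<'E'
from h import *
o=get_obs(); print(o)
for n in("top","side"):
    im,p=shot(n,n+"0.png"); print(n,p)
E
```

```text
{'t': 0.0, 'joints': array([ 1.25299026e+00,  3.14216306e-01, -4.80791887e-02,  1.21020187e+00,
       -3.81650189e-05,  1.57078709e+00]), 'dq': array([-4.62649867e-04,  1.64715737e-03,  4.35351493e-05, -8.86869861e-04,
        4.73738861e-04, -1.00737753e-03]), 'effort': array([-2.35687985e-03, -5.39592862e+01,  3.39748907e+01,  1.93120184e-02,
       -2.12958171e-04, -2.74031912e-06]), 'eef_pos': array([187.32071317, 569.39909227, 230.440345  ]), 'eef_rot': array([ 1.58230520e-01,  9.87401832e-01, -8.42821654e-04, -1.15743643e-04]), 'contact_force': array([-0.41669319,  0.6610702 ,  0.50482351]), 'wrist_torque': array([-0.01137566, -0.01880732,  0.00330408]), 'grip_force': 0.0, 'gripper_width': 85.62294179882616}
top {'camera_matrix': array([[515.20472331,   0.        , 319.20860434],
       [  0.        , 515.20472331, 239.45501647],
       [  0.        ,   0.        ,   1.        ]]), 'rvec': array([ 2.12139653, -2.15939237,  0.17299267]), 'tvec': array([ -12.78563608,  502.97109639, 1444.94767117])}
side {'camera_matrix': array([[619.88928248,   0.        , 318.50982496],
       [  0.        , 619.88928248, 243.5539445 ],
       [  0.        ,   0.        ,   1.        ]]), 'rvec': array([ 0.15846141, -2.80329745,  1.26109779]), 'tvec': array([ 509.8902081,  114.7551348, 1338.0504742])}
```

View pics/top0.png

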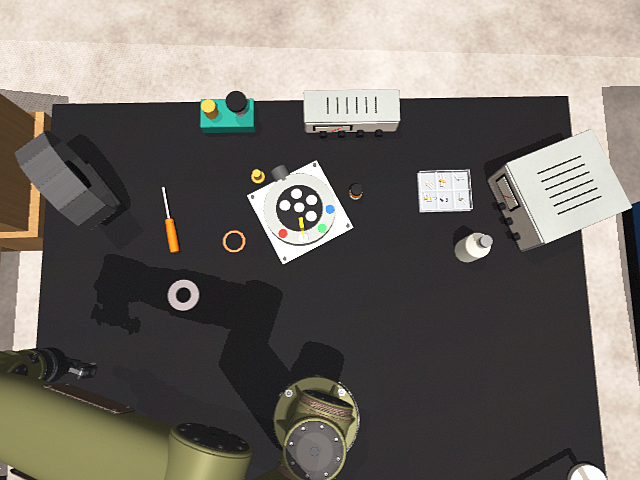

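View pics/side0.png

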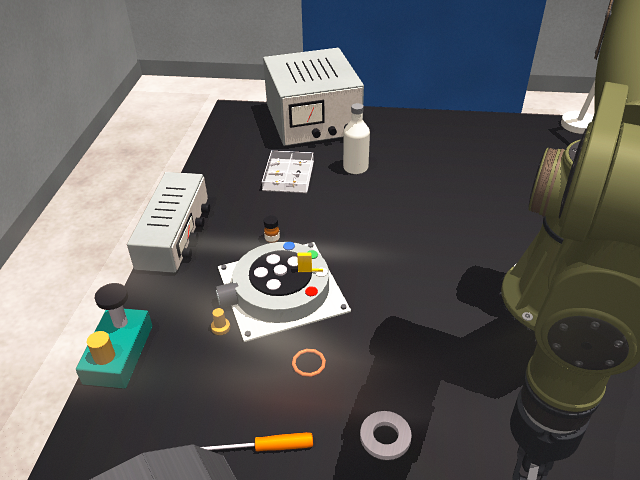

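The top view shows the turret at about (300,208), with the needle pointing down over white at (301,235). Red is at (283,233), green at (322,229) and blue at (330,210), so green is one click anticlockwise. The vial is at (356,190), the plug at (257,176) and the gasket at (234,241).

Run:
```python
from h import *
T=cv2.imread("pics/top0.png"); S=cv2.imread("pics/side0.png")
rng={"red":[(0,170,120),(4,255,255)],"green":[(50,150,100),(75,255,255)],"blue":[(100,150,120),(120,255,255)],"yellow":[(23,180,80),(32,255,255)]}
pts={}
for n,I,box in(("top",T,(240,355,150,270)),("side",S,(220,350,230,330))):
    h=cv2.cvtColor(I,cv2.COLOR_BGR2HSV)
    for c,(a,b) in rng.items():
        m=cv2.inRange(h,a,b); k=np.zeros_like(m); x0,x1,y0,y1=box; k[y0:y1,x0:x1]=m[y0:y1,x0:x1]
        ys,xs=np.nonzero(k)
        if len(xs)==0: print(n,c,"none");continue
        uv=(xs.mean(),ys.mean()); w=ray(n,uv,53); print(n,c,len(xs),np.round(uv,1),xs.min(),xs.max(),ys.min(),ys.max(),w.round(1))
        if c in("red","green","blue"): pts.setdefault(n,{})[c]=w[:2]
for n,P in pts.items():
    if len(P)<3: continue
    # angles -0.7, 0.7, 1.4 rel. white: fit centre + heading (linear similarity)
    A=[];B=[]
    for c,th in(("red",-.7),("green",.7),("blue",1.4)):
        C,s=88*np.cos(th),88*np.sin(th)
        A+=[[1,0,C,-s],[0,1,s,C]];B+=list(P[c])
    x,r,_,_=np.linalg.lstsq(np.array(A),np.array(B),rcond=None)
    print(n,"axis",x[:2].round(1),"scale",np.hypot(x[2],x[3]).round(3),"head",np.arctan2(x[3],x[2]).round(3),"res",r)
for k,uv in dict(vial=(356,191),plug=(257,176),gasket=(234,241)).items(): print(k,ray("top",uv,30).round(0))
```

```text
top red 55 [282.2 232.9] 279 286 229 237 [521.5  83.8  53. ]
top green 15 [320.6 226.9] 318 325 224 231 [537.  -26.3  53. ]
top blue 55 [329.4 208.6] 326 333 205 212 [590.2 -52.8  53. ]
top yellow 48 [301.  223.8] 299 303 217 238 [547.1  29.8  53. ]
side red 90 [311.1 291. ] 305 317 287 295 [517.6  88.7  53. ]
side green 39 [313.3 254. ] 308 317 251 258 [527.3 -24.6  53. ]
side blue 63 [288.7 245.1] 284 294 242 248 [586.4 -48.5  53. ]
side yellow 72 [307.  260.3] 298 322 253 271 [538.6  -2.9  53. ]
top axis [595.3  36. ] scale 0.993 head -3.023 res [7.60912835]
side axis [590.7  39.6] scale 1.009 head -3.034 res [6.38331515]
vial [ 647. -133.   30.]
plug [698. 159.  30.]
gasket [504. 225.  30.]
```

Emit:
servo_tool(
  rows="0 0 -1 0 0 0 255;0 0 -1 0 0 0 255;0 0 -1 0 0 0 255;0 0 -1 0 0 0 255;0 0 -1 0 0 0 255;0 0 -1 0 0 0 255;0 0 -1 0 0 0 255;0 0 0 -0.33 -1 0 255;0 0 0 -0.33 -1 0 255;0 0 0 -0.33 -1 0 255",
)

```text
t: 1.35
eef_pos: [224.8, 516.5, 231.3]
eef_rot: [-0.145, 0.989, -0.0, 0.0]
contact_force: [-0.1, 0.5, 0.1]
gripper_width: -0.2
grip_force: 0.0
```

Emit:
servo_tool(
  rows="0 0 0 -0.33 -1 0 255;0 0 0 -0.33 -1 0 255;0 0 0 -0.33 -1 0 255;0 0 0 -0.33 -1 0 255;0 0 0 -0.33 -1 0 255;0 0 0 -0.33 -1 0 255;0 0 0 -0.33 -1 0 255;0 0 0 -0.33 -1 0 255;0 0 0 -0.33 -1 0 255;0 0 0 -0.33 -1 0 255",
)

```text
t: 2.6
eef_pos: [345.4, 344.6, 231.3]
eef_rot: [-0.146, 0.989, 0.0, 0.0]
contact_force: [-0.4, 0.4, 0.1]
gripper_width: 0.1
grip_force: 0.0
```

```bash
python3 -c "
from h import *
o=get_obs(); print(o['t'],o['joints'].round(2),o['eef_pos'],o['eef_rot'].round(3),o['gripper_width'])"
```

```text
2.6 [ 0.78  0.1  -0.31  1.16 -0.    0.49] [345.39903709 344.64737265 231.327289  ] [-0.146  0.989  0.     0.   ] 0.059206140047922934
```

Emit:
servo_tool(
  rows="0 0 0 -0.33 -1 0 255;0 0 0 -0.33 -1 0 255;0 0 0 -0.33 -1 0 255;0 0 0 -0.33 -1 0 255;0 0 0 -0.33 -1 0 255;0 0 0 -0.33 -1 0 255;0 0 0 -0.33 -1 0 255;0 0 0 -0.33 -1 0 255;0 0 0 -0.33 -1 0 255;0 0 0 -0.33 -1 0 255",
)

```text
t: 3.85
eef_pos: [466.1, 172.2, 231.3]
eef_rot: [-0.146, 0.989, 0.0, 0.0]
contact_force: [-0.6, 0.6, 0.4]
gripper_width: -0.2
grip_force: 0.0
```

Emit:
servo_tool(
  rows="0 0 0 -0.33 -1 0 255;0 0 0 -0.33 -1 0 255;0 0 0 -0.33 -1 0 255;0 0 0 -0.33 -0.8 0 255;0 0 0 -0.2 -0.6 0 255;0 0 0 -0.2 -0.2 0 255;0 0 0 0 0 0 255;0 0 0 0 0 0 255",
)

```text
t: 4.85
eef_pos: [524.9, 95.7, 231.3]
eef_rot: [-0.146, 0.989, 0.0, -0.0]
contact_force: [-0.1, 0.1, -0.0]
gripper_width: -0.0
grip_force: 0.0
```

```bash
python3 -c "
from h import *
o=get_obs(); print(o['t'],o['joints'].round(2),o['eef_pos'],o['eef_rot'].round(3),o['gripper_width'])
im,p=shot('wrist','w1.png'); np.save('w1.npy',p,allow_pickle=True);shot('side','s1.png')"
```

```text
4.85 [ 0.18  0.19 -0.21  1.17  0.   -0.11] [524.94665048  95.69744061 231.26314649] [-0.146  0.989  0.    -0.   ] -0.03366347466309202
```

View pics/w1.png

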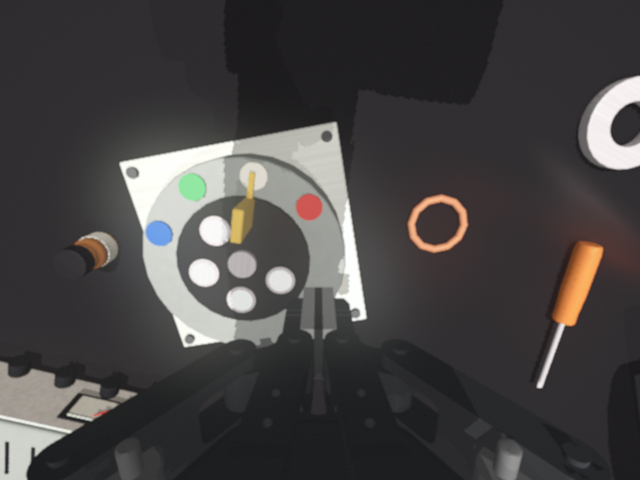

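The wrist view shows white at (252,176), green at (192,187), blue at (159,233), red at (309,207), the hub at (242,264) and the tab top near (238,225). I'll turn these into positions.

Run:
```python
from h import *
p=np.load('w1.npy',allow_pickle=True).item()
P={c:ray('',uv,53,p)[:2] for c,uv in dict(red=(309,207),green=(192,186.5),blue=(159,233),white=(252.5,176)).items()}
A=[];B=[]
for c,th in(("red",-.7),("white",0),("green",.7),("blue",1.4)):
    C,s=88*np.cos(th),88*np.sin(th); A+=[[1,0,C,-s],[0,1,s,C]];B+=list(P[c])
x,r,_,_=np.linalg.lstsq(np.array(A),np.array(B),rcond=None)
print(P,x[:2].round(1),np.hypot(x[2],x[3]),np.arctan2(x[3],x[2]),r)
print("hub",ray('',(242,264),62,p),"needle",ray('',(252,173),58,p))
```

```text
{'red': array([521.06830805,  84.82441679]), 'green': array([534.09482039, -27.80802828]), 'blue': array([589.67477524, -51.09620962]), 'white': array([507.72559441,  25.23329778])} [594.3  36.2] 0.9958194804526111 -3.023117154016774 [0.9565743]
hub [594.24270516  36.63211232  62.        ] needle [504.24099187  24.87779551  58.        ]
```

Emit:
servo_tool(
  rows="0 0 0 -0.16 -0.62 0.5 255;0 0 0 -0.15 -0.61 0.5 255;0 0 0 0 0 1 255;0 0 0 0 0 1 255;0 0 0 0 0 1 255;0 0 0 0 0 1 255;0 0 0 0 0 1 255;0 0 0 0 0 1 255;0 0 0 0 0 0.8 255;0 0 0 0 0 0 255",
)

```text
t: 6.2
eef_pos: [537.0, 72.9, 73.6]
eef_rot: [-0.146, 0.989, -0.0, -0.002]
contact_force: [-0.1, 1.0, -0.8]
gripper_width: 0.1
grip_force: 0.0
```

Emit:
servo_tool(
  rows="0 0 0 0 0 0 255;0 0 0 0 0 0 255",
)

```text
t: 6.45
eef_pos: [539.1, 73.6, 76.1]
eef_rot: [-0.146, 0.989, -0.0, 0.001]
contact_force: [-0.5, 0.3, 0.7]
gripper_width: -0.1
grip_force: 0.0
```

```bash
python3 -c "
from h import *
o=get_obs(); print(o['t'],o['eef_pos'],o['contact_force'])
shot('side','s2.png'); im=cv2.imread('pics/s2.png')[190:370,180:420]; cv2.imwrite('pics/s2c.png',cv2.resize(im,None,fx=3,fy=3))"
```

```text
6.45 [539.05189754  73.57891848  76.14850438] [-0.51987186  0.29017027  0.67831652]
```

View pics/s2c.png

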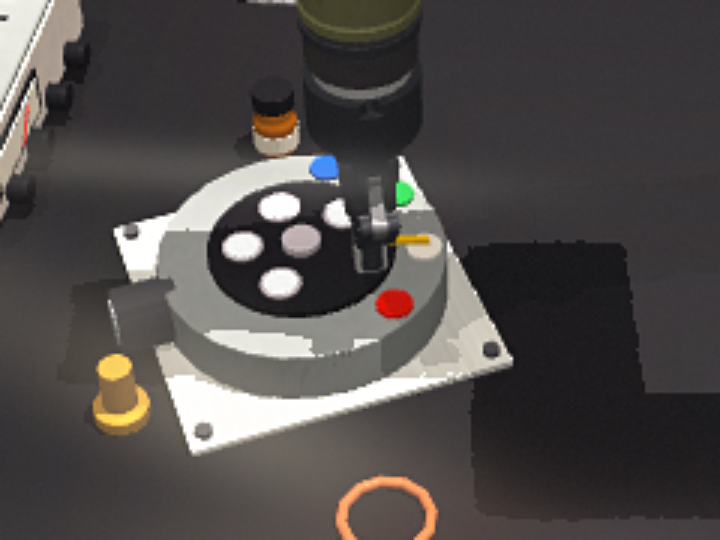

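The finger tip is in front of the tab on its clockwise side, and the needle is still over white. Next I approach and push along −y.

Emit:
servo_tool(
  rows="0 0 0 0.07 -0.22 0;0 0 0 0 0 0",
)

```text
schema error: expected 7 numbers
```

Emit:
servo_tool(
  rows="0 0 0 0.07 -0.22 0 255;0 0 0 0.07 -0.22 0 255;0 0 0 0.07 -0.22 0 255;0 0 0 0.07 -0.22 0 255;0 0 0 0 0 0 255",
)

```text
t: 7.12
eef_pos: [537.9, 54.6, 75.3]
eef_rot: [-0.146, 0.989, 0.0, -0.0]
contact_force: [0.0, 0.2, -0.2]
gripper_width: -0.1
grip_force: 0.0
```

Emit:
servo_tool(
  rows="0 0 0 0.04 -0.14 0 255;0 0 0 0.04 -0.14 0 255;0 0 0 0.04 -0.14 0 255;0 0 0 0 0 0 255",
)

```text
t: 7.62
eef_pos: [538.3, 46.3, 75.3]
eef_rot: [-0.146, 0.989, 0.0, 0.0]
contact_force: [0.1, 1.2, 0.6]
gripper_width: 0.2
grip_force: 0.7
```

Emit:
servo_tool(
  rows="0 0 0 0.04 -0.14 0 255;0 0 0 0.04 -0.14 0 255;0 0 0 0 0 0 255",
)

```text
t: 8.0
eef_pos: [538.3, 40.4, 75.4]
eef_rot: [-0.146, 0.989, 0.0, 0.0]
contact_force: [1.7, 3.9, 0.6]
gripper_width: -0.2
grip_force: 1.4
```

Emit:
servo_tool(
  rows="0 0 0 0.04 -0.14 0 255;0 0 0 0.04 -0.14 0 255;0 0 0 0 0 0 255",
)

```text
t: 8.38
eef_pos: [538.1, 34.4, 75.3]
eef_rot: [-0.146, 0.989, -0.0, -0.0]
contact_force: [0.2, 2.7, 0.2]
gripper_width: -0.2
grip_force: 1.1
```

Emit:
servo_tool(
  rows="0 0 0 0.04 -0.14 0 255;0 0 0 0 0 0 255",
)

```text
t: 8.62
eef_pos: [538.0, 31.0, 75.2]
eef_rot: [-0.146, 0.989, -0.001, -0.0]
contact_force: [0.3, 0.4, 0.5]
gripper_width: 0.1
grip_force: 0.2
```

Emit:
servo_tool(
  rows="0 0 0 0.04 -0.14 0 255;0 0 0 0 0 0 255",
)

```text
t: 8.88
eef_pos: [538.2, 28.2, 75.2]
eef_rot: [-0.146, 0.989, -0.0, -0.0]
contact_force: [-0.5, 0.1, 0.4]
gripper_width: -0.3
grip_force: 0.0
```

```bash
python3 -c "
from h import *
o=get_obs(); print(o['t'],o['eef_pos'],o['contact_force'])
shot('side','s3.png'); im=cv2.imread('pics/s3.png')[190:370,180:420]; cv2.imwrite('pics/s3c.png',cv2.resize(im,None,fx=3,fy=3))"
```

```text
8.875 [538.16674396  28.16316369  75.18427644] [-0.4584934   0.07817428  0.44558246]
```

View pics/s3c.png

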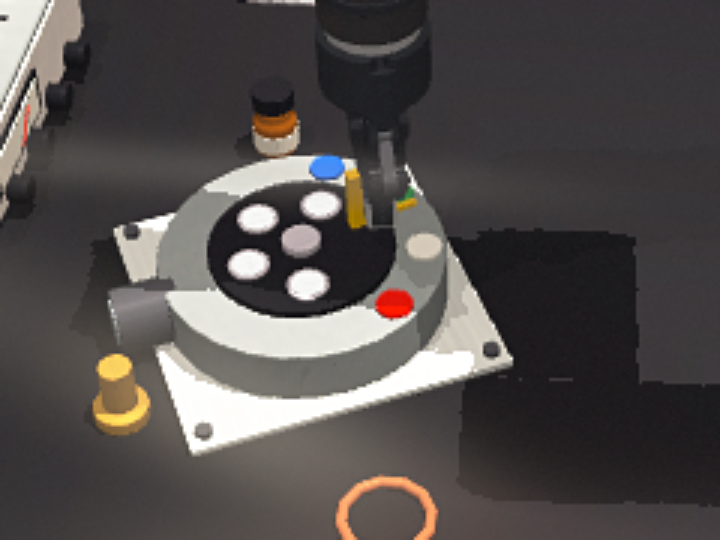

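The force has dropped to zero and the needle is now over the green label, about (403,200) in the crop, so it ran on into its click. I'll back off along +y, rise and check.

Emit:
servo_tool(
  rows="0 0 0 -0.1 0.3 0 255;0 0 0 -0.2 0.7 0 255;0 0 0 -0.2 0.8 0 255;0 0 0 0 0 -0.5 255;0 0 0 0 0 -1 255;0 0 0 0 0 -1 255;0 0 0 0 0 -1 255;0 0 0 0 0 -1 255;0 0 0 0 0 -1 255;0 0 0 0 0 -1 255",
)

```text
t: 10.18
eef_pos: [537.6, 66.2, 206.8]
eef_rot: [-0.146, 0.989, -0.0, 0.0]
contact_force: [0.2, -0.2, -0.7]
gripper_width: -0.2
grip_force: 0.0
```

Emit:
servo_tool(
  rows="0 0 0 0 0.6 -1 255;0 0 0 0 0.6 -0.5 255;0 0 0 0 0.6 0 255;0 0 0 0 0 0 255;0 0 0 0 0 0 255",
)

```text
t: 10.8
eef_pos: [526.6, 100.6, 234.5]
eef_rot: [-0.146, 0.989, -0.0, -0.001]
contact_force: [0.0, 0.1, -0.8]
gripper_width: -0.1
grip_force: 0.0
```

```bash
python3 -c "
from h import *
o=get_obs(); print(o['t'],o['eef_pos'],o['contact_force'],abs(o['dq']).max())
im,p=shot('wrist','w2.png'); np.save('w2.npy',p,allow_pickle=True)"
```

```text
10.8 [526.62738709 100.58404455 234.47551461] [ 0.03048059  0.05569239 -0.8055469 ] 0.006934728984186963
```

View pics/w2.png

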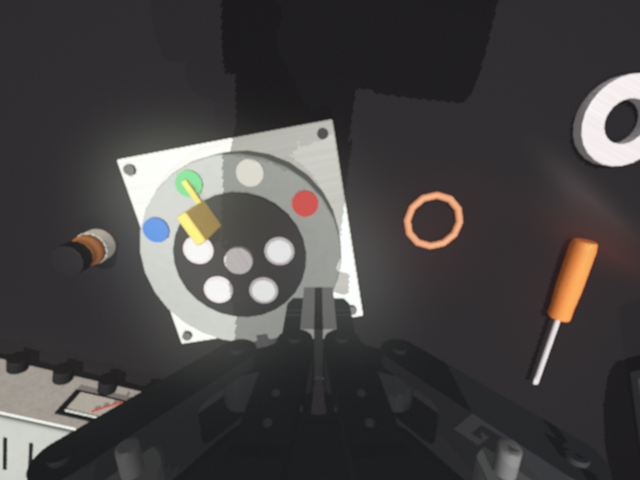

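The needle tip at (185,181) lies over the green label at (189,183). The gasket, vial and other things are where they were, and the arm is clear of everything.

```bash
python3 -c "
from station import *
print(finish_job())"
```

```text
the job is handed in; nothing more can be done
None
```

I turned the turret one click anticlockwise to green with a gentle push on the tab, backed the arm clear and handed the job in; the last picture showed the needle over the green label and the bystanders in view not visibly moved, but no verdict came back.

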